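# Lay out the piled printer spares in their kitting trays

## Robot

A 6-joint arm with a two-finger parallel gripper is mounted at the origin on the work surface. World frame = base frame: x ahead of the robot, y to its left, z up, the work surface at z = 0. Lengths are in m, angles in degrees, forces in N, time in s.
With the tool pointing down it reaches from about 0.35 to 1 m from the base axis. Payload 7.1 kg.
Tool frame: the origin (TCP) lies midway between the tips of the shut fingers; the grasp point (between the pads) lies 19 mm behind it (bot.grip_point_offset is the distance from the TCP to the grasp point, in m); z points along the fingers, y is the line along which they close (so a half turn about z gives the same grasp; the last joint's range is limited). The gripper opens to 85 mm and grips with 20 to 120 N. Pads are 22 mm wide; open, the fingers measure 114 mm over their backs; the gripper's body (76 mm by 85 mm) begins 54 mm behind the grasp point. The pads swing forward as they close: fully open they stand 13 mm farther back than shut.
Start: joints at [-1.089, 24.242, 93.386, -0, 62.372, -1.089], TCP at [0.625, 0, 0.231] pointing down, gripper open.
Joint ranges: [-172.04, 172.04], [-51.8, 120.97], [4.93, 147.93], [-75.15, 255.16], [6.16, 154.13], [-145.62, 145.62]. Speed limits (degrees/s): [136.94, 136.94, 172.46, 180, 180, 180].

## Interface

Orientations are given as [roll, pitch, yaw] about the fixed x, y, z axes, in that order (R = Rz(yaw) Ry(pitch) Rx(roll)).
In Python, from plant import bot gives the robot as it stands. The module is installed in compiled form; this text tells all that it offers.
- The arm moves only by the tool play_rows, never from a script. Its argument "plan" is a list that holds one entry, the list of rows, each a list of 7 numbers: the shift along the tool's x, y, z each as a share of 5 cm, from -1 to 1, then the turn, a rotation vector about the tool's x, y, z each as a share of 180 degrees, from -1 to 1, then the opening, from 0 (shut) to 1 (fully open). In form: [[[x, y, z, rx, ry, rz, fingers], ...]]. A call has 1 to 12 rows; each row shifts and turns the commanded pose from where the row before left it, along the tool's axes as they then stand; what a row does not reach is not made up. A row lasts 1/8 s, in which the tool goes at most 62.5 mm and 10.7 degrees, less where a joint would pass 70% of its speed; a pose out of reach is approached as far as the arm can. A call with a number of a shift or a turn outside -1 to 1 is refused whole. A call with a gripper value outside its range is refused whole. The fingers move at their own pace and stop on an object; the grip force is fixed at half the most. Time passes only in rows, so rows that do not move let the fingers close. It gives the time, the measured TCP pose, the force, the opening and the grip force at its end, in the units of the state.
- bot.get_state(): the state, without advancing time (a new reading comes with each control period).
- bot.get_image(name): name is "scene" or "side" or "wrist"; returns the picture (480x640x3 uint8, red, green, blue); there is no depth.
- bot.get_calibration(name): a dict with "K" (3x3 intrinsics, pixels), "R" (3x3) and "t" (3): a world point X has camera coordinates R X + t. Camera axes: x right, y down, z forward; pixel columns grow to the right and rows downward; lengths in m; the calibration is good to about 2 mm. The wrist camera is an equidistant fisheye: a pixel r from the principal point sees the ray r / f radians off the axis. A picture is of the moment at which its call begins: read the wrist's pose just before it. get_calibration takes no time and is no camera call; for the wrist camera it gives the pose at the moment of the call.
- bot.hand_in(): hands the job in; it is judged then, once.
The state is a dict: "time": time; "q": joint angles; "dq": joint speeds; "joint_efforts": joint torques, N m; "eef_pos": TCP position; "tool_rot": TCP orientation; "contact_force": force on the tool from outside, world axes, zero at the start; "wrist_torque": the same for the moment, N m; "opening": finger opening in m; "grip_force": force on a finger pad.
Only numpy, scipy, OpenCV 4.12 (cv2) and the standard library are available. Lean on these libraries where they do the work, as an engineer would, in place of code of your own. Each camera call takes 0.05 s, during which the arm holds its last target. There are 200 camera calls.

## Task

The printer spares have been left piled on one another: take the pile apart from the top and lay the brass levelling wheel in the blue tray, then the stepper motor in the red tray, then the finned heatsink in the yellow tray and last the white fan in the green tray. Set each part upright and flat on the floor of its tray, near the middle (within a centimetre or so), the three square parts squared up with the tray walls, and let go of it before you fetch the next. Never tip a part over, and leave the glue bottle and the pliers where they are.

Things in the scene. Friction and masses are not known exactly. Their poses are not given: they have to be found in the camera images.
- wheel: Brass levelling thumb wheel, top of the pile: knurled disc 26 mm across, 14 mm thick, with a 12 mm hole right through, about 30 g. At the start it lies over the upright shaft of the motor, on the motor's round boss, and must be lifted straight up by more than 20 mm to clear the shaft. Origin: centre of its underside; z up.
- motor: Stepper motor, second in the pile: square body 35 x 35 mm, 34 mm high, black with a bright steel foot, about 180 g. On top a steel boss 22 mm across and 2 mm high, and a 5 mm shaft whose end is 56 mm above the underside. It stands shaft upward on the heatsink. Origin: centre of its underside; z up. x and y are square to its sides.
- heatsink: Bare aluminium heatsink with parallel fins on top, third in the pile: 48 x 48 mm, 20 mm high, about 90 g, solid enough to be gripped on any side. It lies on the fan. Origin: centre of its underside; z up. x runs along the fins, y across them, both square to its sides.
- fan: Cooling fan, bottom of the pile, on the desk: square white frame 60 x 60 mm, 25 mm high, black blades, about 90 g. Origin: centre of its underside; z up. x and y are square to its sides.
- tray_blue: Kitting tray of blue plastic for the brass levelling wheel, fixed to the desk, open on top: 100 x 100 mm outside, 7 mm high, walls 3 mm thick, inner floor 94 x 94 mm at 3 mm above the origin. Origin: centre of the underside, on the desk (z = 0); x and y run parallel to its walls, z up.
- tray_red: Kitting tray of red plastic for the stepper motor, fixed to the desk, open on top: 100 x 100 mm outside, 7 mm high, walls 3 mm thick, inner floor 94 x 94 mm at 3 mm above the origin. Origin: centre of the underside, on the desk (z = 0); x and y run parallel to its walls, z up.
- tray_yellow: Kitting tray of yellow plastic for the finned heatsink, fixed to the desk, open on top: 100 x 100 mm outside, 7 mm high, walls 3 mm thick, inner floor 94 x 94 mm at 3 mm above the origin. Origin: centre of the underside, on the desk (z = 0); x and y run parallel to its walls, z up.
- tray_green: Kitting tray of green plastic for the white fan, fixed to the desk, open on top: 100 x 100 mm outside, 7 mm high, walls 3 mm thick, inner floor 94 x 94 mm at 3 mm above the origin. Origin: centre of the underside, on the desk (z = 0); x and y run parallel to its walls, z up.
- glue: Bystander, to be left alone: white glue bottle with an orange cap, standing loose, 28 mm across and 90 mm high. Origin: centre of its underside.
- pliers: Bystander, to be left alone: pliers with dark steel jaws and yellow grips with black bands, lying loose, about 160 mm long, 56 mm wide and 12 mm high. Origin: on the desk under the middle of the tool, 12 mm from the pivot; x points along it towards the jaws.
Mind the look-alikes: they are no part of the job. What is shaped like the fan but brown is not meant. Of the things that look like the wheel, the smaller one is meant.

How it is judged:
By the outcome, as a careful person would: the job done as asked, in the order asked, and still so for the second after the job is handed in, with the robot touching nothing.
It also fails if it takes over 112 s, if anything falls off the work surface, if the arm or the gripper's body presses on something with over 40 N, if the wrist force passes 120 N, or if a joint passes its speed limit or range.

## Working session

There is one attempt and no reset: what is moved stays moved. The work goes in short steps, Python scripts to look and compute and a tool call to move; the robot and the scene stay as the last step left them, time stands still between calls to the robot, and variables do not carry over. Pictures are saved under pics/ and viewed, at most 14 in all, crops included, and the job is handed in when it is done.

Besides the shell and the picture viewer there is one more tool, called after "Request:" as a command line: name --argument value ..., lists and objects as JSON in quotes. play_rows: Moves the arm, as the interface text tells. Its arguments: {"type":"object","properties":{"plan":{"type":"array"}},"required":["plan"]}

```bash
mkdir -p pics
python3 - <<'E'
from plant import bot
import cv2,numpy as np
np.set_printoptions(precision=4,suppress=True)
s=bot.get_state();print(s)
for n in("scene","side","wrist"):
    c=bot.get_calibration(n);print(n,c)
    cv2.imwrite(f"pics/{n}0.png",bot.get_image(n)[:,:,::-1])
E
```

```text
{'time': 0.0, 'q': array([-1.0868, 24.2849, 93.4332,  0.0002, 62.3711, -1.0894]), 'dq': array([ 0.0262,  0.0391,  0.0651, -0.0311, -0.0662, -0.0702]), 'joint_efforts': array([  0.0007, -55.7383, -28.1743,   0.0001,   0.0072,   0.    ]), 'eef_pos': array([0.6244, 0.0001, 0.2305]), 'tool_rot': array([-179.9108,   -0.0019,   90.0025]), 'contact_force': array([-0.2786, -0.0491, -0.1352]), 'wrist_torque': array([-0.0618,  0.0396, -0.0084]), 'grip_force': 0.0, 'opening': 0.08510853192622908}
scene {'K': array([[433.8164,   0.    , 323.6628],
       [  0.    , 433.8164, 239.2973],
       [  0.    ,   0.    ,   1.    ]]), 'R': array([[ 0.0367,  0.9992, -0.0163],
       [ 0.8001, -0.0392, -0.5985],
       [-0.5987,  0.0089, -0.8009]]), 't': array([-0.0861, -0.398 ,  1.2444])}
side {'K': array([[441.5896,   0.    , 320.5188],
       [  0.    , 441.5896, 240.7877],
       [  0.    ,   0.    ,   1.    ]]), 'R': array([[-0.8129, -0.5821,  0.0183],
       [-0.3148,  0.4127, -0.8547],
       [ 0.49  , -0.7005, -0.5188]]), 't': array([0.498 , 0.2211, 0.6529])}
wrist {'K': array([[371.6483,   0.    , 320.4534],
       [  0.    , 371.6483, 236.6991],
       [  0.    ,   0.    ,   1.    ]]), 'R': array([[ 1.    , -0.0001, -0.0009],
       [ 0.0002, -0.9538,  0.3003],
       [-0.0009, -0.3003, -0.9538]]), 't': array([-0.6245, -0.0396,  0.3796])}
```

View pics/scene0.png

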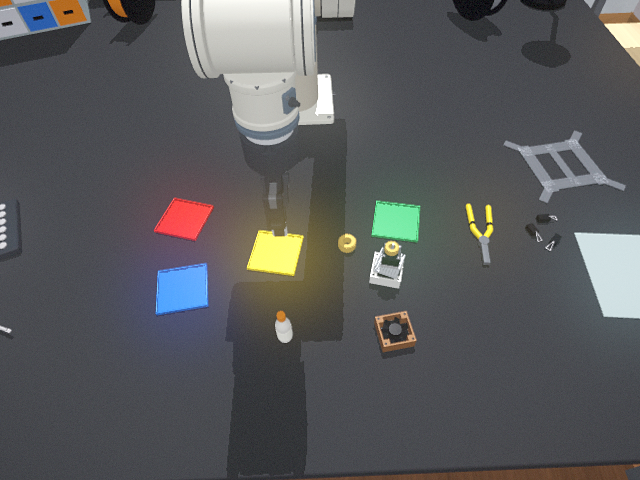

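View pics/side0.png

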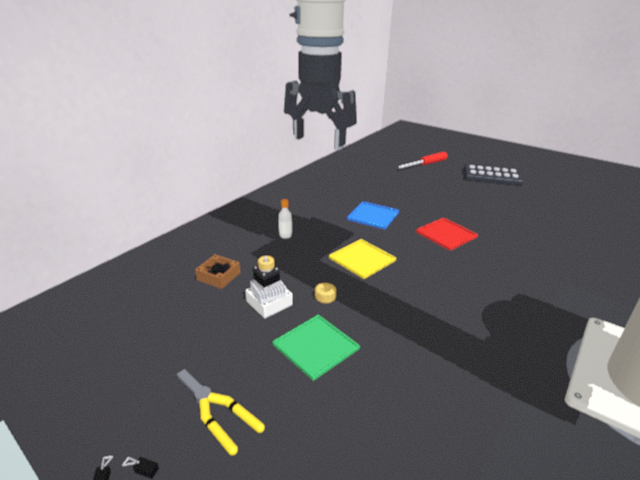

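View pics/wrist0.png

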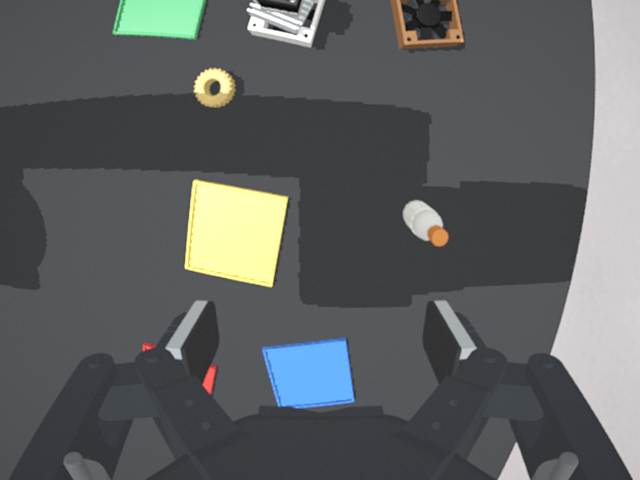

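The scene view shows two brass rings. One is on the pile at (392,248), standing on the black motor. The other lies on the desk at (347,243), is larger, and is the decoy. It also shows a white fan under the heatsink at (387,270), a brown fan decoy at (396,331), and trays red (184,219), blue (182,289), yellow (276,253) and green (396,222). The glue is at (284,328) and the pliers at (482,235). Next I confirm in an enlarged crop and measure.

```bash
cat > h.py <<'E'
import numpy as np,cv2
np.set_printoptions(precision=4,suppress=True)
def cal(n):
    from plant import bot
    return bot.get_calibration(n)
def rays(c,px,fish=False):
    px=np.atleast_2d(np.asarray(px,float));K=c["K"]
    d=np.c_[(px[:,0]-K[0,2])/K[0,0],(px[:,1]-K[1,2])/K[1,1],np.ones(len(px))]
    if fish:
        r=np.hypot(d[:,0],d[:,1])+1e-12
        d=np.c_[d[:,:2]/r[:,None]*np.sin(r)[:,None],np.cos(r)]
    return -c["R"].T@c["t"],(d/np.linalg.norm(d,axis=1)[:,None])@c["R"]
def plane(c,px,z,fish=False):
    o,d=rays(c,px,fish);return o+d*((z-o[2])/d[:,2])[:,None]
def tri(obs):
    A=0;b=0
    for c,p,f in obs:
        o,d=rays(c,p,f);M=np.eye(3)-np.outer(d[0],d[0]);A=A+M;b=b+M@o
    return np.linalg.solve(A,b)
H={"red":((0,150,80),(6,255,255)),"blue":((100,150,80),(118,255,255)),"yellow":((27,170,120),(33,255,255)),"green":((65,120,60),(85,255,255)),"brass":((15,80,70),(26,255,255))}
def mask(im,k):return cv2.inRange(cv2.cvtColor(im,cv2.COLOR_RGB2HSV),*H[k])
def blobs(m,amin=60):
    cs=cv2.findContours(m,cv2.RETR_EXTERNAL,cv2.CHAIN_APPROX_NONE)[0]
    return sorted([c[:,0] for c in cs if cv2.contourArea(c)>amin],key=len,reverse=True)
def rect(c,cont,z,fish=False):
    p=plane(c,cont,z,fish)[:,:2]
    r=cv2.minAreaRect((p*1000).astype(np.float32))
    a=r[2]%90; a=a-90 if a>45 else a
    return np.array(r[0])/1000,np.array(r[1]),a
E
python3 - <<'E'
from h import *
ims={n:cv2.imread(f"pics/{n}0.png")[:,:,::-1].copy() for n in("scene","side","wrist")}
C={n:cal(n) for n in ims}
for k in H:
    o={}
    for n in ims:
        for b in blobs(mask(ims[n],k))[:2]:
            r=rect(C[n],b,.005,n=="wrist")
            m=cv2.moments(b);ctr=(m["m10"]/m["m00"],m["m01"]/m["m00"])
            print(k,n,np.round(ctr,1),r[0],np.round(r[1],1),round(r[2],1))
            o.setdefault(n,ctr)
    if k!="brass":print("  tri",tri([(C[n],o[n],False) for n in("scene","side")]))
a=cv2.resize(ims["scene"][220:300,330:430],None,fx=4,fy=4,interpolation=3)
b=cv2.resize(ims["side"][240:330,230:350],None,fx=3.3,fy=3.55,interpolation=3)
h=min(len(a),len(b));cv2.imwrite("pics/crop.png",np.hstack([a[:h],b[:h]])[:,:,::-1])
E
```

```text
red scene [187.5 212.8] [ 0.4228 -0.2439] [104.1  89.8] -17.1
red side [446.3 233.2] [ 0.4274 -0.2459] [110.3 108.3] -17.0
red side [434.6 157.6] [ 0.6489 -0.6914] [143.3  56. ] -19.2
red wrist [209.2 378.7] [ 0.4787 -0.2335] [51.  13.9] -17.4
  tri [ 0.4222 -0.2355  0.0117]
blue scene [180.7 289.6] [ 0.612  -0.2221] [104.8 100.6] 9.2
blue scene [37.3 16.1] [-0.5484 -0.927 ] [222.3  93.9] 29.7
blue side [372.8 214.7] [ 0.6102 -0.2213] [105.  113.7] 8.4
blue wrist [310.3 373.2] [ 0.6116 -0.2228] [101.  105.4] 8.4
  tri [ 0.613  -0.2254  0.0005]
yellow side [362.2 257.9] [ 0.5308 -0.0376] [102.7 103.9] -11.4
yellow side [212.3 404.3] [0.5047 0.4079] [46.7 32.2] -9.5Traceback (most recent call last):
  File "<stdin>", line 12, in <module>
KeyError: 'scene'
```

```bash
sed -i 's/"yellow":((27,170,120)/"yellow":((26,200,90)/; s/"red":((0,150,80),(6,/"red":((0,150,60),(179,/' h.py
python3 - <<'E'
from h import *
ims={n:cv2.imread(f"pics/{n}0.png")[:,:,::-1].copy() for n in("scene","side","wrist")}
C={n:cal(n) for n in ims}
hs=lambda n,u,v:cv2.cvtColor(ims[n],cv2.COLOR_RGB2HSV)[v,u]
print(hs("scene",184,219),hs("scene",170,228),hs("scene",276,253),hs("scene",260,260),hs("wrist",240,235),hs("scene",396,222),hs("scene",392,244),hs("scene",347,238),hs("side",266,259),hs("side",325,287))
seeds={"red":((184,219),(446,233),None),"yellow":((276,253),(362,258),(240,235)),"green":((396,222),(316,346),(160,15))}
for k,ss in seeds.items():
    o=[]
    for n,s in zip(ims,ss):
        if s is None: continue
        h=cv2.cvtColor(ims[n],cv2.COLOR_RGB2HSV).astype(int);x=h[s[1],s[0]]
        dh=np.abs(h[...,0]-x[0]);dh=np.minimum(dh,180-dh)
        m=((dh<9)&(h[...,1]>110)&(h[...,2]>50)).astype(np.uint8)
        b=[c for c in blobs(m) if cv2.pointPolygonTest(c.reshape(-1,1,2),s,False)>0][0]
        r=rect(C[n],b,.005,n=="wrist");M=cv2.moments(b);ctr=(M["m10"]/M["m00"],M["m01"]/M["m00"])
        print(k,n,np.round(ctr,1),r[0],np.round(r[1],1),round(r[2],1));o.append((C[n],ctr,False))
    print("  tri",tri(o[:2]))
a=cv2.resize(ims["scene"][220:300,330:430],None,fx=4,fy=4,interpolation=2)
b=cv2.resize(ims["side"][240:330,230:350],None,fx=3.5,fy=3.5,interpolation=2)
h=min(len(a),len(b));cv2.imwrite("pics/crop.png",np.hstack([a[:h],b[:h]])[:,:,::-1])
E
```

```text
[179 179 253] [179 180 252] [ 30 136 255] [ 30 137 255] [ 30  77 255] [ 73 123 237] [115  12 255] [ 22 137 181] [  0   8 203] [ 22 137 198]
red scene [183.8 218.6] [ 0.4285 -0.2459] [105.2 106.6] -17.1
red side [446.6 233.2] [ 0.4275 -0.2468] [116.6 111.3] -16.7
  tri [ 0.4273 -0.2477  0.0019]
yellow scene [275.2 253.2] [ 0.5328 -0.0362] [103.1 109.3] -11.3
yellow side [362.2 258.1] [ 0.5305 -0.0369] [112.8 110.9] -11.6Traceback (most recent call last):
  File "<stdin>", line 14, in <module>
IndexError: list index out of range
```

```bash
cat >> h.py <<'E'
def seedblob(im,s,tol=9,smin=55):
    h=cv2.cvtColor(im,cv2.COLOR_RGB2HSV).astype(int);x=h[s[1],s[0]]
    dh=np.abs(h[...,0]-x[0]);dh=np.minimum(dh,180-dh)
    m=((dh<tol)&(h[...,1]>smin)&(h[...,2]>50)).astype(np.uint8)
    b=[c for c in blobs(m) if cv2.pointPolygonTest(c.reshape(-1,1,2),s,False)>0]
    return b[0] if b else None
E
python3 - <<'E'
from h import *
ims={n:cv2.imread(f"pics/{n}0.png")[:,:,::-1].copy() for n in("scene","side","wrist")}
C={n:cal(n) for n in ims}
seeds={"yellow":((276,253),(362,258),(240,235)),"green":((396,222),(316,346),(160,15)),"bigring":((347,237),(325,302),(215,72)),"wheel":((392,253),(266,266),(0,0))}
for k,ss in seeds.items():
    o=[]
    for n,s in zip(ims,ss):
        b=seedblob(ims[n],s)
        if b is None: print(k,n,"none");continue
        r=rect(C[n],b,.005,n=="wrist");M=cv2.moments(b);ctr=(M["m10"]/M["m00"],M["m01"]/M["m00"])
        print(k,n,np.round(ctr,1),r[0],np.round(r[1],1),round(r[2],1));o.append((C[n],ctr,False))
    print("  tri",tri(o[:2]))
a=cv2.resize(ims["scene"][220:300,330:430],None,fx=4,fy=4,interpolation=2)
b=cv2.resize(ims["side"][240:330,230:350],None,fx=3.5,fy=3.5,interpolation=2)
h=min(len(a),len(b));cv2.imwrite("pics/crop.png",np.hstack([a[:h],b[:h]])[:,:,::-1])
E
```

```text
yellow scene [300.8 260.5] [0.534  0.0171] [217.3 315.9] -19.6
yellow side [362.2 258.1] [ 0.5304 -0.037 ] [115.2 113.7] -11.5
yellow wrist [234.3 232.1] [ 0.5316 -0.0374] [104.6 103.7] -11.6
  tri [0.5348 0.0004 0.0062]
green scene [396.2 221. ] [0.4606 0.2307] [102.6 112.1] -12.2
green side [315.6 346.2] [0.4583 0.2292] [108.1 108.9] -11.9
green wrist [159.2  18.2] [0.453 0.2  ] [ 44.  105.6] -11.5
  tri [0.4579 0.2311 0.0015]
bigring scene [292.5 259.6] [0.5375 0.0131] [327.4 256.3] 12.1
bigring side [325.1 292.4] [0.5241 0.1087] [42.1 64. ] 36.3
bigring wrist [213.7  87.2] [0.518  0.1159] [39.4 41.5] 32.7
  tri [ 0.5494  0.0222 -0.0407]
wheel scene [391.2 247.9] [0.5333 0.21  ] [29.6 40. ] -8.0
wheel side [265.7 262.3] [0.6803 0.1013] [35.3 55.9] 40.7
wheel wrist none
  tri [0.5936 0.1929 0.0895]
```

View pics/crop.png

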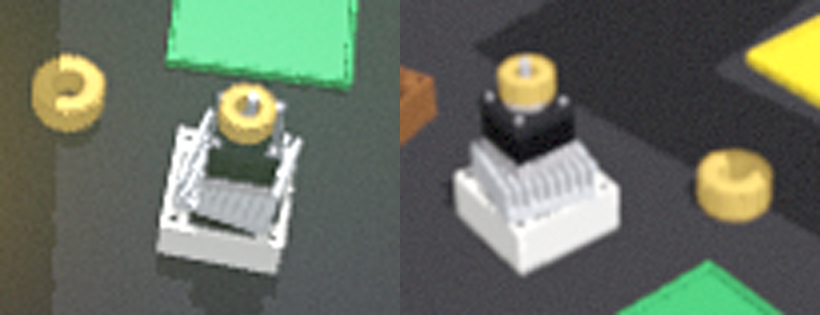

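Confirmed in the crop (400 px wide on the left). The ring over the shaft on the motor, at scene (392,248), is clearly the smaller one and is meant. The desk ring at scene (347,243) is larger and is the decoy. The white fan at the bottom is the one meant; the brown one is not. I now move the wrist camera over the pile.

Request:
play_rows --plan '[[[0.64, -0.1, 0, 0, 0, 0, 1], [0.64, -0.1, 0, 0, 0, 0, 1], [0.64, -0.1, 0, 0, 0, 0, 1], [0.64, -0.1, 0, 0, 0, 0, 1], [0.64, -0.1, 0, 0, 0, 0, 1], [0.64, -0.1, 0, 0, 0, 0, 1], [0, 0, 0, 0, 0, 0, 1], [0, 0, 0, 0, 0, 0, 1]]]'

```text
time: 1.15
eef_pos: [0.5948, 0.1916, 0.231]
tool_rot: [-180.0, 0.0, 90.0]
contact_force: [0.5, -0.4, 0.2]
opening: 0.0853
grip_force: 0.0
```

Run:
```python
from h import *
from plant import bot
s=bot.get_state();print(s["eef_pos"],s["tool_rot"],s["contact_force"],s["q"])
c=bot.get_calibration("wrist");im=bot.get_image("wrist");np.savez("w1.npz",**c)
cv2.imwrite("pics/w1.png",im[:,:,::-1])
```

```text
[0.5948 0.1916 0.231 ] [-179.9712    0.0286   90.0196] [ 0.4939 -0.4013  0.2243] [16.7726 24.2704 93.3808 -0.0215 62.3846 16.763 ]
```

View pics/w1.png

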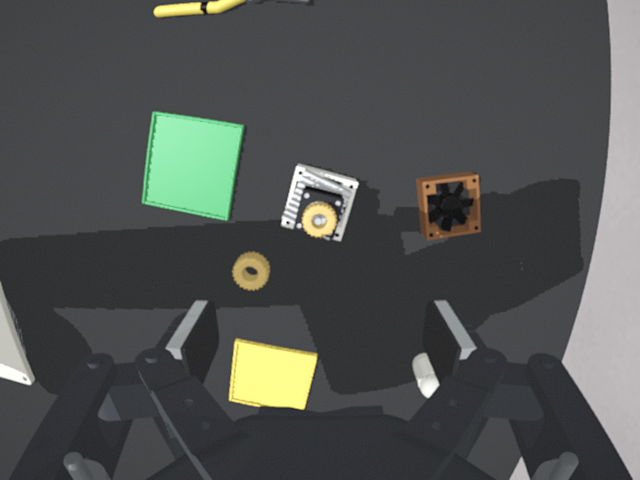

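The wrist view shows the pile at (319,205), with the wheel at (319,219) on the motor. The big ring is at (251,271), the brown fan at (450,205), the green tray at (194,166) and the glue at (425,375). I enlarge the pile.

Run:
```python
from h import *
im=cv2.imread("pics/w1.png")[:,:,::-1].copy();c=dict(np.load("w1.npz"))
for k,s in (("green",(194,166)),("yellow",(270,375)),("wheel",(309,222)),("ring",(240,272))):
    b=seedblob(im,s,8,60)
    if b is None:print(k,None);continue
    r=rect(c,b,.094 if k=="wheel" else .006,True);print(k,r,cv2.minEnclosingCircle(b))
cv2.imwrite("pics/w1c.png",cv2.resize(im[150:255,270:370],None,fx=5.7,fy=5.7,interpolation=2)[:,:,::-1])
```

```text
green (array([0.4591, 0.229 ]), array([102.7892, 103.6831]), -12.091354370117188) ((190.92047119140625, 164.52261352539062), 66.17768859863281)
yellow (array([ 0.5317, -0.0364]), array([108.7092, 103.8608]), -11.356964111328125) ((271.1897888183594, 374.01898193359375), 50.40221405029297)
wheel (array([0.5939, 0.1936]), array([28.6634, 28.6855]), 21.498004913330078) ((318.9495849609375, 219.3446807861328), 18.909645080566406)
ring (array([0.5191, 0.1129]), array([47.5298, 41.1827]), -19.752395629882812) ((250.91357421875, 270.80743408203125), 20.134613037109375)
```

View pics/w1c.png

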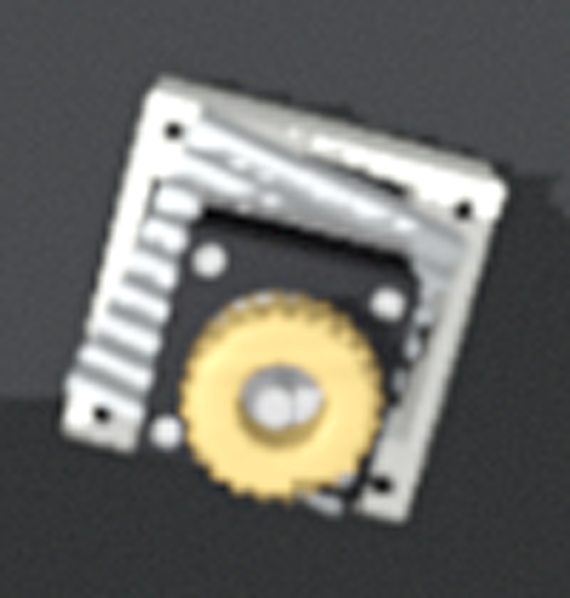

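Enlarged: the wheel is over the shaft at crop (283,398), which is the meant wheel. The motor is turned about -13°, the heatsink about -23° and the fan about -15°. The wheel centre is (0.594, 0.1935). I descend with the tips just above the motor top.

Request:
play_rows --plan '[[[0.04, -0.02, 0.5, 0, 0, 0, 1], [0, 0, 0.5, 0, 0, 0, 1], [0, 0, 0.5, 0, 0, 0, 1], [0, 0, 0.5, 0, 0, 0, 0.8], [0, 0, 0.5, 0, 0, 0, 0.7], [0, 0, 0.24, 0, 0, 0, 0.6], [0, 0, 0.24, 0, 0, 0, 0.6], [0, 0, 0, 0, 0, 0, 0.5], [0, 0, 0, 0, 0, 0, 0.5]]]'

```text
time: 2.33
eef_pos: [0.5945, 0.1941, 0.083]
tool_rot: [179.9, -0.0, 90.0]
contact_force: [-0.0, 0.6, 0.8]
opening: 0.0427
grip_force: 0.0
```

Request:
play_rows --plan '[[[0, 0, 0, 0, 0, 0, 0], [0, 0, 0, 0, 0, 0, 0], [0, 0, 0, 0, 0, 0, 0], [0, 0, 0, 0, 0, 0, 0], [0, 0, 0, 0, 0, 0, 0], [0, 0, 0, 0, 0, 0, 0]]]'

```text
time: 3.08
eef_pos: [0.5947, 0.1943, 0.0834]
tool_rot: [179.9, -0.0, 90.0]
contact_force: [-0.5, -1.2, 6.1]
opening: 0.0228
grip_force: 59.3
```

Request:
play_rows --plan '[[[0, 0, -0.15, 0, 0, 0, 0], [0, 0, -0.25, 0, 0, 0, 0], [0, 0, -0.3, 0, 0, 0, 0], [0, 0, -0.4, 0, 0, 0, 0], [0, 0, -0.4, 0, 0, 0, 0], [0, 0, 0, 0, 0, 0, 0]]]'

```text
time: 3.82
eef_pos: [0.5954, 0.1945, 0.16]
tool_rot: [179.8, -0.1, 90.0]
contact_force: [0.3, -0.2, 0.2]
opening: 0.0233
grip_force: 58.9
```

Run:
```python
from h import *
from plant import bot
s=bot.get_state();print(s["eef_pos"],s["contact_force"],s["opening"],s["grip_force"])
c=bot.get_calibration("wrist");im=bot.get_image("wrist");np.savez("w2.npz",**c)
sd=bot.get_image("side")
cv2.imwrite("pics/w2.png",im[:,:,::-1])
a=cv2.resize(im[140:460,180:460],(525,600),interpolation=2);b=cv2.resize(sd[200:320,225:280],(275,600),interpolation=2)
cv2.imwrite("pics/w2c.png",np.hstack([a,b])[:,:,::-1])
```

```text
[0.5954 0.1945 0.16  ] [ 0.2874 -0.22    0.1893] 0.023306090998922255 58.885680050589144
```

View pics/w2c.png

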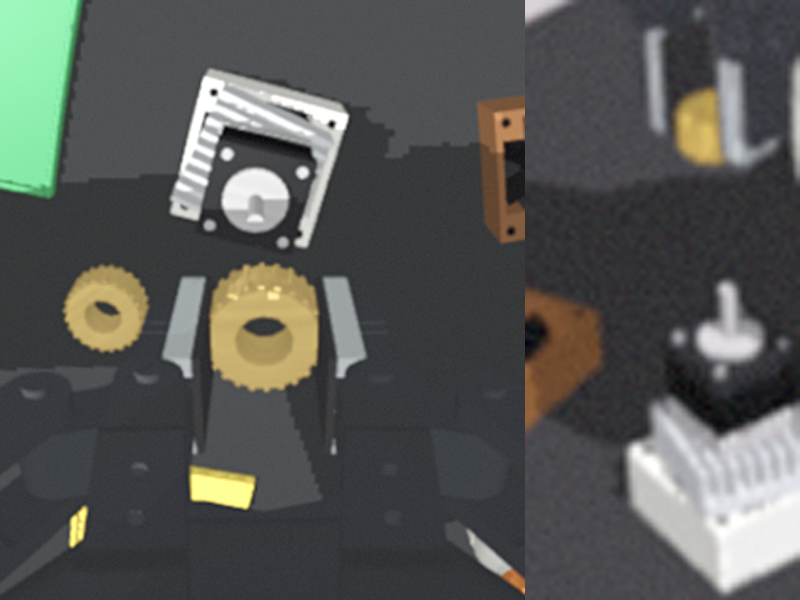

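The wheel is held level between the pads, at crop (264,330). The motor with its bare shaft is left standing at (255,200). I carry the wheel to the blue tray.

Request:
play_rows --plan '[[[-0.4, 0.04, 0, 0, 0, 0, 0], [-0.7, 0.04, 0, 0, 0, 0, 0], [-0.85, 0.04, 0, 0, 0, 0, 0], [-0.85, 0.04, 0, 0, 0, 0, 0], [-0.85, 0.04, 0, 0, 0, 0, 0], [-0.85, 0.04, 0, 0, 0, 0, 0], [-0.85, 0.04, 0, 0, 0, 0, 0], [-0.85, 0.04, 0, 0, 0, 0, 0], [-0.85, 0.0, 0, 0, 0, 0, 0], [-0.85, 0, 0, 0, 0, 0, 0], [-0.33, 0, 0, 0, 0, 0, 0], [-0.1, 0, 0, 0, 0, 0, 0]]]'

```text
time: 5.42
eef_pos: [0.6092, -0.2235, 0.1566]
tool_rot: [-179.9, -0.0, 89.9]
contact_force: [0.1, 0.9, 1.0]
opening: 0.0226
grip_force: 58.9
```

Request:
play_rows --plan '[[[0, 0, 0.5, 0, 0, 0, 0], [0, 0, 0.6, 0, 0, 0, 0], [0, 0, 0.6, 0, 0, 0, 0], [0, 0, 0.6, 0, 0, 0, 0], [0, 0, 0.4, 0, 0, 0, 0], [0, 0, 0.1, 0, 0, 0, 0], [0, 0, 0, 0, 0, 0, 0]]]'

```text
time: 6.3
eef_pos: [0.6103, -0.2223, 0.0176]
tool_rot: [180.0, 0.0, 90.0]
contact_force: [0.9, 0.3, -1.1]
opening: 0.0229
grip_force: 58.9
```

Request:
play_rows --plan '[[[0, 0.02, 0.12, 0, 0, 0, 0], [0, 0, 0.06, 0, 0, 0, 0], [0, 0, 0.04, 0, 0, 0, 0], [0, 0, 0, 0, 0, 0, 0]]]'

```text
time: 6.8
eef_pos: [0.6109, -0.2225, 0.0063]
tool_rot: [-180.0, -0.0, 90.0]
contact_force: [-0.3, 0.1, -0.3]
opening: 0.0228
grip_force: 58.9
```

Request:
play_rows --plan '[[[0, 0, 0.02, 0, 0, 0, 0], [0, 0, 0.0, 0, 0, 0, 0], [0, 0, 0.02, 0, 0, 0, 0], [0, 0, 0, 0, 0, 0, 0]]]'

```text
time: 7.3
eef_pos: [0.6111, -0.2226, 0.0054]
tool_rot: [180.0, 0.0, 90.0]
contact_force: [-3.3, 1.2, 10.0]
opening: 0.0228
grip_force: 60.0
```

Contact with the floor is felt, so I release and rise.

Request:
play_rows --plan '[[[0, 0, 0, 0, 0, 0, 0.35], [0, 0, 0, 0, 0, 0, 0.5], [0, 0, 0, 0, 0, 0, 0.6], [0, 0, 0, 0, 0, 0, 0.6], [0, 0, -0.2, 0, 0, 0, 0.6], [0, 0, -0.6, 0, 0, 0, 0.7], [0, 0, -0.8, 0, 0, 0, 1], [0, 0, -0.8, 0, 0, 0, 1], [0, 0, -0.8, 0, 0, 0, 1], [0, 0, -0.8, 0, 0, 0, 1], [0, 0, 0, 0, 0, 0, 1]]]'

```text
time: 8.68
eef_pos: [0.6132, -0.2233, 0.209]
tool_rot: [179.6, 0.2, 90.0]
contact_force: [1.0, -0.7, -1.2]
opening: 0.0853
grip_force: 0.0
```

Run:
```python
from h import *
from plant import bot
c=bot.get_calibration("wrist");im=bot.get_image("wrist")
p=(c["R"]@np.array([.6115,-.222,.01])+c["t"]);r=np.arctan2(np.hypot(*p[:2]),p[2])*c["K"][0,0];uv=c["K"][:2,2]+r*p[:2]/np.hypot(*p[:2]);print(uv)
u,v=uv.astype(int)
bl=blobs(mask(im,"blue"),500)[0];print("tray",rect(c,bl,.005,True))
h=cv2.cvtColor(im,cv2.COLOR_RGB2HSV);m=((h[...,0]>14)&(h[...,0]<34)&(h[...,1]>50)).astype(np.uint8)
for b in blobs(m,100):print("yel",np.round(b.mean(0)),rect(c,b,.015,True))
cv2.imwrite("pics/w3.png",im[:,:,::-1]);cv2.imwrite("pics/w3c.png",cv2.resize(im[v-70:v+70,u-90:u+90],None,fx=3,fy=3)[:,:,::-1])
```

```text
[316.8956 202.8626]
tray (array([ 0.6124, -0.2219]), array([99.3036, 99.9951]), 8.015567779541016)
yel [231.  32.] (array([ 0.5308, -0.0555]), array([ 69.6089, 101.0319]), -11.523117065429688)
yel [317. 206.] (array([ 0.6116, -0.2235]), array([25.7383, 24.211 ]), -0.12657928466796875)
```

View pics/w3c.png

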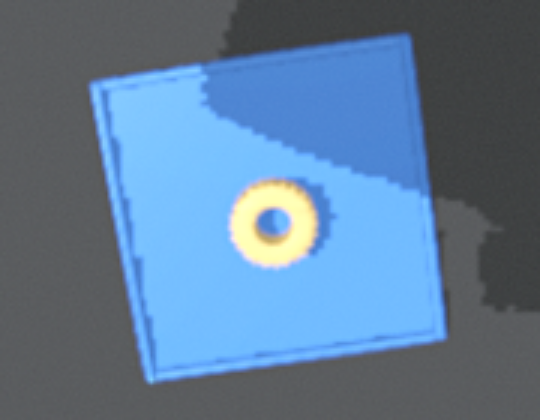

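The wheel lies flat in the blue tray at (0.6116,-0.2235), about 1.5 mm from the tray centre. Now I take the motor's pose from the earlier two wrist views (w1, w2), using its screws.

Run:
```python
from h import *
c1=dict(np.load("w1.npz"));c2=dict(np.load("w2.npz"))
im=cv2.imread("pics/w2.png",0)
p2=[]
for q in ((227,154),(302,173),(209,225),(283,242)):
    x,y=np.array(q)/1.875+(180,140);w=im[round(y)-4:round(y)+5,round(x)-4:round(x)+5].astype(float)
    w=np.clip(w-110,0,None);g=np.mgrid[-4:5,-4:5];p2.append((round(x)+(w*g[1]).sum()/w.sum(),round(y)+(w*g[0]).sum()/w.sum()))
p2=np.array(p2);print(p2)
p1=np.array([(208,260),(388,302),(167,432)])/5.7+(269.5,149.5)
for a,b in zip(p1,p2):print("tri",tri([(c1,a,True),(c2,b,True)]))
P=plane(c2,p2,.080,True);print(P,"ctr",P.mean(0))
for a,b in((0,1),(2,3)):d=P[b]-P[a];print(np.degrees(np.arctan2(d[1],d[0])),np.linalg.norm(d))
for a,b in((2,0),(3,1)):d=P[b]-P[a];print(np.degrees(np.arctan2(-d[0],d[1])),np.linalg.norm(d))
# fan top corners from w1c
q=np.array([(155,90),(505,185),(405,520),(65,435)])/5.7+(269.5,149.5);F=plane(c1,q,.025,True);print("fan",F,F.mean(0),np.linalg.norm(np.diff(F,axis=0),axis=1))
```

```text
[[300.6875 221.8057]
 [340.9611 231.5891]
 [291.3035 259.7293]
 [330.4363 268.8177]]
tri [0.5835 0.2099 0.0786]
tri [0.6087 0.2047 0.0828]
tri [0.5771 0.1847 0.079 ]
[[0.5837 0.2103 0.08  ]
 [0.6088 0.2039 0.08  ]
 [0.5772 0.1851 0.08  ]
 [0.6024 0.1787 0.08  ]] ctr [0.593  0.1945 0.08  ]
-14.24964580483151 0.02593181943730399
-14.100141022146625 0.02599040500317083
-14.372148136139092 0.026019624218032552
-14.243319683254224 0.025951746899309333
fan [[0.5727 0.2282 0.025 ]
 [0.6308 0.2123 0.025 ]
 [0.6149 0.1536 0.025 ]
 [0.5563 0.1689 0.025 ]] [0.5937 0.1908 0.025 ] [0.0602 0.0608 0.0606]
```

Motor: centre (0.593,0.1945), yaw -14.2°, with a 26 mm screw square seen at z≈0.08. I return over the pile and turn 14.2°.

Request:
play_rows --plan '[[[0.4, -0.04, 0, 0, 0, 0, 1], [0.7, -0.04, 0, 0, 0, 0, 1], [0.85, -0.04, 0, 0, 0, 0, 1], [0.85, -0.04, 0, 0, 0, 0, 1], [0.85, -0.04, 0, 0, 0, 0, 1], [0.85, -0.04, 0, 0, 0, 0, 1], [0.85, -0.04, 0, 0, 0, 0, 1], [0.85, -0.04, 0, 0, 0, 0, 1], [0.85, -0.04, 0, 0, 0, 0, 1], [0.85, 0, 0, 0, 0, 0, 1], [0.34, 0, 0, 0, 0, 0, 1], [0.1, 0, 0, 0, 0, 0, 1]]]'

```text
time: 10.22
eef_pos: [0.5918, 0.1955, 0.2032]
tool_rot: [-179.9, 0.0, 90.1]
contact_force: [-0.9, -1.2, 1.4]
opening: 0.0854
grip_force: 0.0
```

Request:
play_rows --plan '[[[0, 0, 0.5, 0, 0, 0.03, 1], [0, 0, 0.5, 0, 0, 0.03, 1], [0, 0, 0.4, 0, 0, 0.019, 1], [0, 0, 0, 0, 0, 0, 1], [0, 0, 0, 0, 0, 0, 1]]]'

```text
time: 10.85
eef_pos: [0.5934, 0.194, 0.1349]
tool_rot: [180.0, -0.0, 75.8]
contact_force: [0.4, -0.7, 0.4]
opening: 0.0855
grip_force: 0.0
```

Request:
play_rows --plan '[[[0, 0, 0.4, 0, 0, 0, 1], [0, 0, 0.5, 0, 0, 0, 0.9], [0, 0, 0.5, 0, 0, 0, 0.8], [0, 0, 0.2, 0, 0, 0, 0.7], [0, 0, 0.06, 0, 0, 0, 0.7], [0, 0, 0, 0, 0, 0, 0.6], [0, 0, 0, 0, 0, 0, 0.55], [0, 0, 0, 0, 0, 0, 0]]]'

```text
time: 11.85
eef_pos: [0.5937, 0.1947, 0.0524]
tool_rot: [179.9, -0.1, 75.8]
contact_force: [2.5, 0.6, -1.6]
opening: 0.0343
grip_force: 59.9
```

Request:
play_rows --plan '[[[0, 0, 0, 0, 0, 0, 0], [0, 0, 0, 0, 0, 0, 0], [0, 0, 0, 0, 0, 0, 0], [0, 0, 0, 0, 0, 0, 0], [0, 0, 0, 0, 0, 0, 0]]]'

```text
time: 12.48
eef_pos: [0.5937, 0.1948, 0.0523]
tool_rot: [179.9, -0.1, 75.8]
contact_force: [-0.9, 0.5, 6.5]
opening: 0.0342
grip_force: 60.8
```

Request:
play_rows --plan '[[[0, 0, -0.1, 0, 0, 0, 0], [0, 0, -0.2, 0, 0, 0, 0], [0, 0, -0.4, 0, 0, 0, 0], [0, 0, -0.5, 0, 0, 0, 0], [0, 0, -0.5, 0, 0, 0, 0], [0, 0, 0, 0, 0, 0, 0]]]'

```text
time: 13.22
eef_pos: [0.5947, 0.1951, 0.1394]
tool_rot: [179.7, -0.2, 75.8]
contact_force: [-0.3, 1.1, -1.4]
opening: 0.034
grip_force: 60.0
```

Run:
```python
from h import *
from plant import bot
s=bot.get_state();print(s["eef_pos"],s["contact_force"],s["opening"],s["grip_force"])
c=bot.get_calibration("wrist");im=bot.get_image("wrist");np.savez("w4.npz",**c)
sd=bot.get_image("side")
cv2.imwrite("pics/w4.png",im[:,:,::-1])
a=cv2.resize(im[110:430,180:460],(525,600),interpolation=2);b=cv2.resize(sd[200:320,225:280],(275,600),interpolation=2)
cv2.imwrite("pics/w4c.png",np.hstack([a,b])[:,:,::-1])
```

```text
[0.5947 0.1951 0.1394] [-0.2845  1.0735 -1.3687] 0.033971873156002745 60.00537693500519
```

View pics/w4c.png

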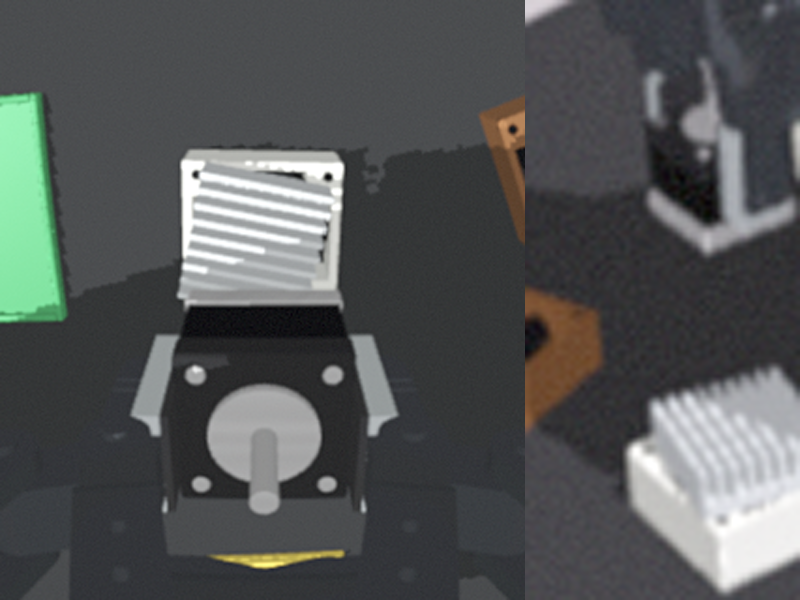

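The motor is held square between the pads, at crop (263,430). The heatsink remains on the fan at (260,235). I carry the motor to the red tray.

Request:
play_rows --plan '[[[-0.4, -0.05, 0, 0, 0, 0, 0], [-0.7, -0.08, 0, 0, 0, 0, 0], [-0.8, -0.09, 0, 0, 0, 0, 0], [-0.8, -0.09, 0, 0, 0, 0, 0], [-0.8, -0.09, 0, 0, 0, 0, 0], [-0.8, -0.09, 0, 0, 0, 0, 0], [-0.8, -0.09, 0, 0, 0, 0, 0], [-0.8, -0.09, 0, 0, 0, 0, 0], [-0.8, -0.09, 0, 0, 0, 0, 0], [-0.8, -0.09, 0, 0, 0, 0, 0], [-0.8, -0.09, 0, 0, 0, 0, 0], [-0.7, -0.08, 0, 0, 0, 0, 0]]]'

```text
time: 14.82
eef_pos: [0.4307, -0.2304, 0.1354]
tool_rot: [-179.9, -0.0, 75.7]
contact_force: [0.3, -0.3, -1.0]
opening: 0.0341
grip_force: 60.0
```

Request:
play_rows --plan '[[[-0.36, -0.01, 0, 0, 0, 0.008, 0], [0, 0, 0, 0, 0, 0.008, 0], [0, 0, 0, 0, 0, 0, 0], [0, 0, 0, 0, 0, 0, 0]]]'

```text
time: 15.32
eef_pos: [0.4282, -0.2456, 0.1362]
tool_rot: [-180.0, -0.0, 73.0]
contact_force: [-0.0, -0.2, -1.6]
opening: 0.0339
grip_force: 60.0
```

Run:
```python
from h import *
from plant import bot
s=bot.get_state();print(s["eef_pos"],s["tool_rot"])
c=bot.get_calibration("wrist");im=bot.get_image("wrist")
for b in blobs(mask(im,"red"),300):
    h=cv2.cvtColor(im,cv2.COLOR_RGB2HSV)
    print(b.mean(0),b.min(0),b.max(0),rect(c,b,.006,True))
h=cv2.cvtColor(im,cv2.COLOR_RGB2HSV).astype(int);m=(((h[...,0]<8)|(h[...,0]>172))&(h[...,1]>60)&(h[...,2]>50)).astype(np.uint8)
for b in blobs(m,300):print("wide",b.min(0),b.max(0),rect(c,b,.006,True))
cv2.imwrite("pics/w5.png",im[:,:,::-1])
```

```text
[ 0.4282 -0.2456  0.1362] [-179.9742   -0.0127   72.9793]
[521.2117 135.2165] [454  62] [585 214] (array([ 0.6105, -0.2227]), array([102.2509, 100.7224]), 8.519343376159668)
wide [253 160] [389 287] (array([ 0.4284, -0.2471]), array([102.5145, 102.3999]), -17.026596069335938)
```

Red tray measured at (0.4284,-0.2471), yaw -17.0°. I lower the motor.

Request:
play_rows --plan '[[[-0.02, 0, 0.4, 0, 0, 0, 0], [0, 0, 0.5, 0, 0, 0, 0], [0, 0, 0.5, 0, 0, 0, 0], [0, 0, 0.5, 0, 0, 0, 0], [0, 0, 0.4, 0, 0, 0, 0], [0, 0, 0.14, 0, 0, 0, 0], [0, 0, 0.0, 0, 0, 0, 0], [0, 0, 0.04, 0, 0, 0, 0], [0, 0, 0, 0, 0, 0, 0]]]'

```text
time: 16.5
eef_pos: [0.4282, -0.2476, 0.0129]
tool_rot: [179.9, 0.0, 72.9]
contact_force: [-0.0, 0.4, -2.2]
opening: 0.0339
grip_force: 59.9
```

Request:
play_rows --plan '[[[0, 0, 0.02, 0, 0, 0, 0], [0, 0, 0.02, 0, 0, 0, 0], [0, 0, 0.0, 0, 0, 0, 0], [0, 0, 0.0, 0, 0, 0, 0]]]'

```text
time: 17.0
eef_pos: [0.4279, -0.2475, 0.0103]
tool_rot: [180.0, 0.0, 72.9]
contact_force: [0.1, -0.7, -1.5]
opening: 0.0339
grip_force: 60.0
```

Request:
play_rows --plan '[[[0, 0, 0.02, 0, 0, 0, 0], [0, 0, 0.0, 0, 0, 0, 0], [0, 0, 0.0, 0, 0, 0, 0]]]'

```text
time: 17.38
eef_pos: [0.4279, -0.2475, 0.0103]
tool_rot: [180.0, 0.0, 72.9]
contact_force: [-2.6, 1.1, 12.9]
opening: 0.0336
grip_force: 61.9
```

Request:
play_rows --plan '[[[0, 0, 0, 0, 0, 0, 0.5], [0, 0, 0, 0, 0, 0, 0.6], [0, 0, 0, 0, 0, 0, 0.7], [0, 0, 0, 0, 0, 0, 0.8], [0, 0, -0.2, 0, 0, 0, 0.9], [0, 0, -0.6, 0, 0, 0, 1], [0, 0, -0.8, 0, 0, 0, 1], [0, 0, -0.8, 0, 0, 0, 1], [0, 0, -0.8, 0, 0, 0, 1], [0, 0, -0.8, 0, 0, 0, 1], [0, 0, 0, 0, 0, 0, 1]]]'

```text
time: 18.75
eef_pos: [0.4295, -0.2485, 0.213]
tool_rot: [179.6, 0.1, 72.9]
contact_force: [-0.2, -0.4, 0.2]
opening: 0.0853
grip_force: 0.0
```

Run:
```python
from h import *
from plant import bot
s=bot.get_state();print(s["eef_pos"])
c=bot.get_calibration("wrist");im=bot.get_image("wrist");np.savez("w6.npz",**c)
cv2.imwrite("pics/w6.png",im[:,:,::-1])
a=cv2.resize(im[140:260,250:390],(560,480),interpolation=2)
w4=cv2.imread("pics/w4.png")[:,:,::-1];b=cv2.resize(w4[185:275,270:370],(400,360)[:2],interpolation=2)
cv2.imwrite("pics/w6c.png",a[:,:,::-1])
```

```text
[ 0.4295 -0.2485  0.213 ]
```

View pics/w6c.png

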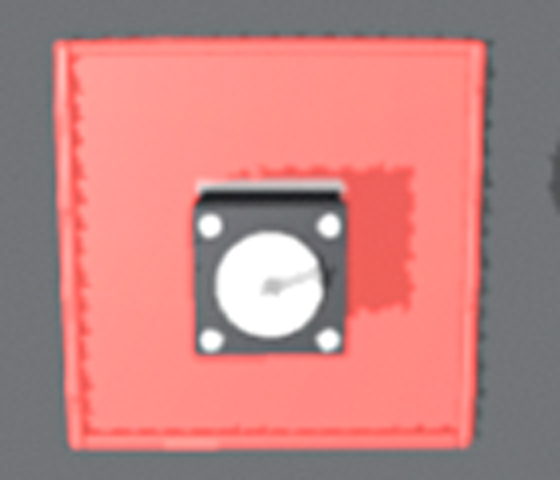

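The motor stands upright and squared in the middle of the red tray, at crop (270,275). I return over the pile.

Request:
play_rows --plan '[[[0.4, 0.05, 0, 0, 0, 0, 1], [0.7, 0.05, 0, 0, 0, 0, 1], [0.85, 0.05, 0, 0, 0, 0, 1], [0.85, 0.05, 0, 0, 0, 0, 1], [0.85, 0.05, 0, 0, 0, 0, 1], [0.85, 0.06, 0, 0, 0, 0, 1], [0.85, 0.05, 0, 0, 0, 0, 1], [0.85, 0.05, 0, 0, 0, 0, 1], [0.85, 0.05, 0, 0, 0, 0, 1], [0.85, 0.05, 0, 0, 0, 0, 1], [0.85, 0.05, 0, 0, 0, 0, 1], [0.6, 0.05, 0, 0, 0, 0, 1]]]'

```text
time: 20.3
eef_pos: [0.5938, 0.1919, 0.2076]
tool_rot: [-179.9, 0.1, 73.0]
contact_force: [-0.8, -0.0, -0.2]
opening: 0.0855
grip_force: 0.0
```

Request:
play_rows --plan '[[[0, 0, 0.5, 0, 0, 0.025, 1], [0, 0, 0.5, 0, 0, 0.022, 1], [0, 0, 0, 0, 0, 0, 1], [0, 0, 0, 0, 0, 0, 1]]]'

```text
time: 20.8
eef_pos: [0.5944, 0.1903, 0.1593]
tool_rot: [-180.0, 0.0, 64.5]
contact_force: [0.1, 0.0, 0.5]
opening: 0.0854
grip_force: 0.0
```

Run:
```python
from h import *
from plant import bot
s=bot.get_state();print(s["eef_pos"],s["tool_rot"],s["q"])
c=bot.get_calibration("wrist");im=bot.get_image("wrist");np.savez("w7.npz",**c)
sc=bot.get_image("scene")
cv2.imwrite("pics/w7.png",im[:,:,::-1]);cv2.imwrite("pics/s7.png",sc[:,:,::-1])
p=(c["R"]@np.array([.5937,.1908,.035])+c["t"]);r=np.arctan2(np.hypot(*p[:2]),p[2])*c["K"][0,0];uv=c["K"][:2,2]+r*p[:2]/np.hypot(*p[:2]);print(uv)
u,v=uv.astype(int);print(u-60,v-60)
cv2.imwrite("pics/w7c.png",cv2.resize(im[v-60:v+60,u-60:u+60],(600,600),interpolation=2)[:,:,::-1])
```

```text
[0.5944 0.1903 0.1593] [-179.9788    0.0203   64.5092] [16.6638 29.1005 96.3052 -0.001  54.6236 42.1551]
[318.7798 226.5071]
258 166
```

View pics/w7c.png

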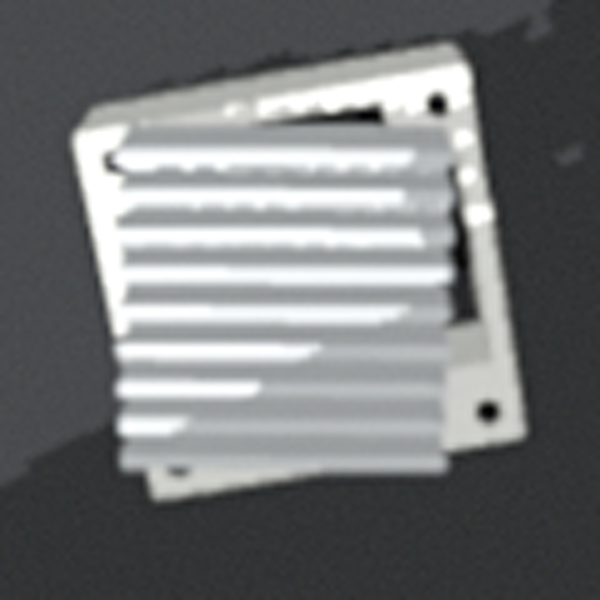

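The heatsink's fins run horizontally in the crop, with edges at x≈118..450 and the top face at y≈147..472, so it is aligned with the tool's current yaw. The white fan shows beneath it with corners near (75,130), (470,60), (525,440) and (155,500).

Run:
```python
from h import *
c=dict(np.load("w7.npz"));c4=dict(np.load("w4.npz"))
f=lambda q:np.array(q,float)/5+(257.6,165.6)
q=f([(122,148),(448,145),(447,472),(118,472),(284,310)])
P=plane(c,q,.045,True);print(P)
for a,b in((0,1),(3,2)):d=P[b]-P[a];print(np.degrees(np.arctan2(d[1],d[0])),np.linalg.norm(d))
print(np.linalg.norm(P[3]-P[0]),P[:4].mean(0))
q4=np.array([(205,165),(331,190)])/1.875+(179.6,109.6)
for i in(0,1):print("tri",tri([(c,q[i],True),(c4,q4[i],True)]))
# fan
F=plane(c,f([(75,130),(470,62),(525,438),(153,500)]),.025,True);print("fan",F,F.mean(0))
for a,b in((0,1),(3,2)):d=F[b]-F[a];print(np.degrees(np.arctan2(d[1],d[0])),np.linalg.norm(d))
# line fit of fin direction
im=cv2.imread("pics/w7.png",0)[186:262,280:350];im=cv2.resize(im,None,fx=4,fy=4,interpolation=2)
L=cv2.createLineSegmentDetector().detect(im)[0][:,0]
for l in L:
    if np.hypot(l[2]-l[0],l[3]-l[1])>120:
        R=plane(c,l.reshape(2,2)/4+(280,186),.045,True);d=R[1]-R[0];d=d*np.sign(d[0]);print("fin",round(np.degrees(np.arctan2(d[1],d[0])),2))
```

```text
[[0.5815 0.2253 0.045 ]
 [0.6231 0.2059 0.045 ]
 [0.6027 0.161  0.045 ]
 [0.5586 0.1821 0.045 ]
 [0.5918 0.194  0.045 ]]
-25.03028911255142 0.04598741071268636
-25.457749070436414 0.04889713293734123
0.048926305318529505 [0.5915 0.1936 0.045 ]
tri [0.5808 0.2252 0.0368]
tri [0.6233 0.2028 0.0274]
fan [[0.5727 0.2283 0.025 ]
 [0.6311 0.2119 0.025 ]
 [0.6144 0.1533 0.025 ]
 [0.5561 0.1694 0.025 ]] [0.5936 0.1907 0.025 ]
-15.697336725554843 0.06071550411457587
-15.39913846550529 0.06048788966922256
fin -24.95
fin -25.58
fin -25.91
fin -25.87
fin -25.75
fin -26.16
fin -25.84
fin -26.08
fin -25.86
fin -26.05
fin -25.6
fin -25.79
fin -25.82
```

Request:
play_rows --plan '[[[0.02, -0.09, 0.4, 0, 0, 0.002, 1], [0, 0, 0.5, 0, 0, 0, 1], [0, 0, 0.5, 0, 0, 0, 1], [0, 0, 0.5, 0, 0, 0, 1], [0, 0, 0.4, 0, 0, 0, 0.9], [0, 0, 0.25, 0, 0, 0, 0.85], [0, 0, 0.07, 0, 0, 0, 0.8], [0, 0, 0, 0, 0, 0, 0.75], [0, 0, 0, 0, 0, 0, 0.7]]]'

```text
time: 22.02
eef_pos: [0.5914, 0.1934, 0.0291]
tool_rot: [179.9, -0.1, 64.1]
contact_force: [-0.8, 1.0, 0.1]
opening: 0.0595
grip_force: 0.0
```

Request:
play_rows --plan '[[[0, 0, 0, 0, 0, 0, 0.5], [0, 0, 0, 0, 0, 0, 0.4], [0, 0, 0, 0, 0, 0, 0.2], [0, 0, 0, 0, 0, 0, 0], [0, 0, 0, 0, 0, 0, 0], [0, 0, 0, 0, 0, 0, 0]]]'

```text
time: 22.78
eef_pos: [0.5915, 0.1935, 0.0294]
tool_rot: [179.9, -0.1, 64.1]
contact_force: [-1.4, 0.4, 5.8]
opening: 0.0466
grip_force: 62.7
```

Request:
play_rows --plan '[[[0, 0, -0.1, 0, 0, 0, 0], [0, 0, -0.2, 0, 0, 0, 0], [0, 0, -0.4, 0, 0, 0, 0], [0, 0, -0.5, 0, 0, 0, 0], [0, 0, -0.4, 0, 0, 0, 0], [-0.4, 0.08, 0, 0, 0, 0, 0], [-0.7, 0.14, 0, 0, 0, 0, 0], [-0.8, 0.16, 0, 0, 0, 0, 0], [-0.8, 0.16, 0, 0, 0, 0, 0], [-0.8, 0.16, 0, 0, 0, 0, 0], [-0.75, 0.16, 0, 0, 0, 0, 0], [-0.4, 0.08, 0, 0, 0, 0, 0]]]'

```text
time: 24.28
eef_pos: [0.5293, -0.0388, 0.1077]
tool_rot: [-179.9, 0.1, 64.0]
contact_force: [1.0, 0.3, -1.3]
opening: 0.0465
grip_force: 61.9
```

Request:
play_rows --plan '[[[0, 0, 0, 0, 0, -0.04, 0], [0, 0, 0, 0, 0, -0.04, 0], [0, 0, 0, 0, 0, 0, 0], [0, 0, 0, 0, 0, 0, 0]]]'

```text
time: 24.78
eef_pos: [0.5308, -0.0367, 0.108]
tool_rot: [-180.0, 0.0, 78.3]
contact_force: [1.3, 0.6, -1.0]
opening: 0.0465
grip_force: 61.9
```

Run:
```python
from h import *
from plant import bot
s=bot.get_state();print(s["eef_pos"],s["tool_rot"])
c=bot.get_calibration("wrist");im=bot.get_image("wrist");sd=bot.get_image("side")
h=cv2.cvtColor(im,cv2.COLOR_RGB2HSV).astype(int);m=((abs(h[...,0]-30)<6)&(h[...,1]>60)&(h[...,2]>50)).astype(np.uint8)
for b in blobs(m,300):print(b.min(0),b.max(0),rect(c,b,.006,True))
a=cv2.resize(im[120:440,180:460],(525,600),interpolation=2);b=cv2.resize(sd[190:310,335:390],(275,600),interpolation=2)
cv2.imwrite("pics/w8c.png",np.hstack([a,b])[:,:,::-1])
```

```text
[ 0.5308 -0.0367  0.108 ] [-179.9515    0.0082   78.3276]
[246 162] [397 290] (array([ 0.5327, -0.0326]), array([ 93.1177, 101.9436]), -11.679893493652344)
```

View pics/w8c.png

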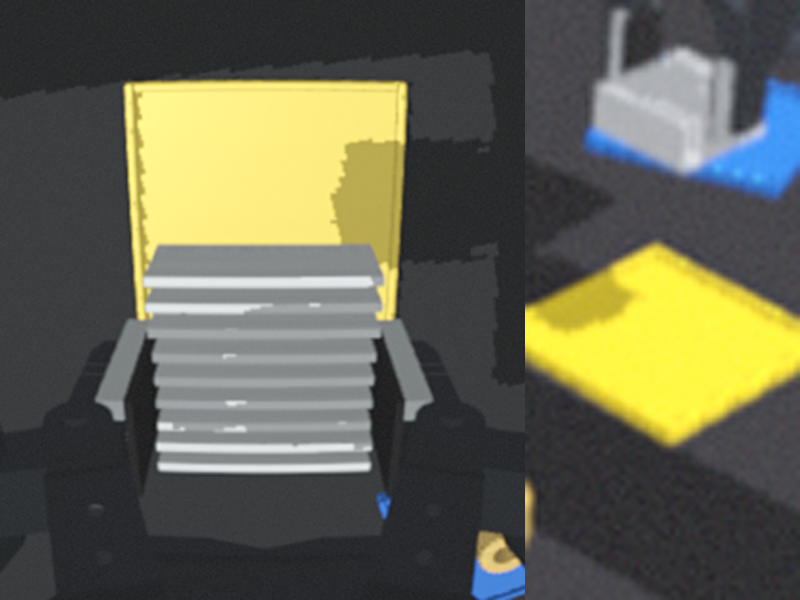

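The heatsink is held level and square over the yellow tray (crop 265,370; tray outline 125..405). I lower it.

Request:
play_rows --plan '[[[0, 0.02, 0.4, 0, 0, 0, 0], [0, 0, 0.5, 0, 0, 0, 0], [0, 0, 0.5, 0, 0, 0, 0], [0, 0, 0.35, 0, 0, 0, 0], [0, 0, 0.18, 0, 0, 0, 0], [0, 0, 0.02, 0, 0, 0, 0], [0, 0, 0.02, 0, 0, 0, 0], [0, 0, 0, 0, 0, 0, 0], [0, 0, 0, 0, 0, 0, 0]]]'

```text
time: 26.0
eef_pos: [0.5327, -0.0366, 0.0103]
tool_rot: [180.0, -0.0, 78.5]
contact_force: [0.3, 0.1, -0.5]
opening: 0.0464
grip_force: 61.9
```

Request:
play_rows --plan '[[[0, 0, 0.02, 0, 0, 0, 0], [0, 0, 0.02, 0, 0, 0, 0], [0, 0, 0.0, 0, 0, 0, 0], [0, 0, 0.0, 0, 0, 0, 0]]]'

```text
time: 26.5
eef_pos: [0.5324, -0.0366, 0.0078]
tool_rot: [-180.0, 0.0, 78.5]
contact_force: [-0.1, -0.4, -1.0]
opening: 0.0467
grip_force: 61.9
```

Request:
play_rows --plan '[[[0, 0, 0.02, 0, 0, 0, 0], [0, 0, 0.0, 0, 0, 0, 0], [0, 0, 0.0, 0, 0, 0, 0]]]'

```text
time: 26.88
eef_pos: [0.5325, -0.0366, 0.0074]
tool_rot: [180.0, -0.0, 78.5]
contact_force: [-2.8, -0.2, 6.5]
opening: 0.0465
grip_force: 62.7
```

Request:
play_rows --plan '[[[0, 0, 0, 0, 0, 0, 0.7], [0, 0, 0, 0, 0, 0, 0.8], [0, 0, 0, 0, 0, 0, 0.9], [0, 0, 0, 0, 0, 0, 1], [0, 0, -0.2, 0, 0, 0, 1], [0, 0, -0.6, 0, 0, 0, 1], [0, 0, -0.8, 0, 0, 0, 1], [0, 0, -0.8, 0, 0, 0, 1], [0, 0, -0.8, 0, 0, 0, 1], [0, 0, 0, 0, 0, 0, 1]]]'

```text
time: 28.12
eef_pos: [0.5346, -0.0368, 0.1706]
tool_rot: [179.6, -0.0, 78.5]
contact_force: [-0.2, -0.7, -0.0]
opening: 0.0854
grip_force: 0.0
```

Request:
play_rows --plan '[[[0.4, 0.03, 0, 0, 0, 0.011, 1], [0.7, 0.05, 0, 0, 0, 0.011, 1], [0.8, 0.05, 0, 0, 0, 0, 1], [0.8, 0.05, 0, 0, 0, 0, 1], [0.8, 0.05, 0, 0, 0, 0, 1], [0.8, 0.04, 0, 0, 0, 0, 1], [0.4, 0.02, 0, 0, 0, 0, 1], [0, 0, 0, 0, 0, 0, 1], [0, 0, 0, 0, 0, 0, 1]]]'

```text
time: 29.25
eef_pos: [0.6059, 0.1856, 0.1664]
tool_rot: [-179.9, 0.1, 74.5]
contact_force: [-0.0, -0.2, 0.5]
opening: 0.0853
grip_force: 0.0
```

Run:
```python
from h import *
from plant import bot
s=bot.get_state();print(s["eef_pos"],s["tool_rot"])
c=bot.get_calibration("wrist");im=bot.get_image("wrist");np.savez("w9.npz",**c)
h=cv2.cvtColor(im,cv2.COLOR_RGB2HSV).astype(int)
m=((h[...,1]<50)&(h[...,2]>125)).astype(np.uint8)
for b in blobs(m,300):
    hull=cv2.convexHull(b)[:,0];print(b.min(0),b.max(0),rect(c,hull,.025,True))
m=((abs(h[...,0]-73)<9)&(h[...,1]>55)&(h[...,2]>50)).astype(np.uint8)
for b in blobs(m,300):print("green",b.min(0),b.max(0),rect(c,b,.006,True))
cv2.imwrite("pics/w9.png",im[:,:,::-1])
cv2.imwrite("pics/w9c.png",cv2.resize(im[140:300,150:400],None,fx=3.2,fy=3.2,interpolation=2)[:,:,::-1])
```

```text
[0.6059 0.1856 0.1664] [-179.9393    0.0603   74.492 ]
[603   0] [639 479] (array([ 0.9791, -0.11  ]), array([138.8533, 879.9811]), 8.730772018432617)
[263 177] [342 255] (array([0.5936, 0.1922]), array([64.2236, 61.9014]), -15.316574096679688)
[  0 360] [ 42 479] (array([-0.0083, -0.0574]), array([463.1805,  85.8471]), 39.71123123168945)
[435 301] [475 359] (array([0.7023, 0.0516]), array([18.7302, 78.5671]), 13.195696830749512)
[166 301] [206 359] (array([0.4548, 0.1202]), array([78.6407, 18.375 ]), -44.51887130737305)
green [ 97 151] [211 267] (array([0.4594, 0.229 ]), array([102.4914, 104.7511]), -12.068931579589844)
```

View pics/w9c.png

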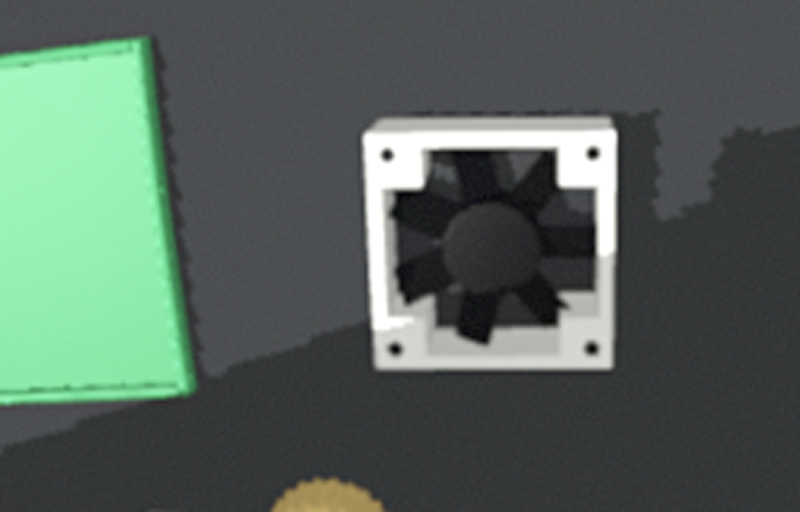

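Run:
```python
from h import *
c=dict(np.load("w9.npz"));c7=dict(np.load("w7.npz"))
q=np.array([(387,154),(592,153),(395,348),(591,348)])/3.2+(149.6,139.6)
P=plane(c,q,.025,True);print(P.mean(0))
for a,b in((0,1),(2,3)):d=P[b]-P[a];print(np.degrees(np.arctan2(d[1],d[0])),np.linalg.norm(d))
for i,p in((1,(437,104)),(3,(488,411))):print("tri",tri([(c,q[i],True),(c7,np.array(p)/5+(257.6,165.6),True)]))
d=P.mean(0)[:2]-np.array([.6059,.1856]);y=np.radians(74.5)
print("tx,ty units",(d@[np.cos(y),np.sin(y)])/.05,(d@[np.sin(y),-np.cos(y)])/.05)
```

```text
[0.5933 0.1908 0.025 ]
-15.472193737771953 0.0498196116430597
-15.447046737752649 0.04983655837099084
tri [0.6239 0.2089 0.0286]
tri [0.6106 0.1586 0.0208]
tx,ty units 0.03290870078602875 -0.27113253455913133
```

Request:
play_rows --plan '[[[0.03, -0.27, 0, 0, 0, 0, 1], [0, 0, 0.5, 0, 0, 0, 1], [0, 0, 0.6, 0, 0, 0, 1], [0, 0, 0.6, 0, 0, 0, 1], [0, 0, 0.6, 0, 0, 0, 1], [0, 0, 0.5, 0, 0, 0, 1], [0, 0, 0.25, 0, 0, 0, 1], [0, 0, 0.1, 0, 0, 0, 1], [0, 0, 0.1, 0, 0, 0, 0.95], [0, 0, 0, 0, 0, 0, 0.9], [0, 0, 0, 0, 0, 0, 0.85]]]'

```text
time: 30.68
eef_pos: [0.5945, 0.192, 0.0049]
tool_rot: [180.0, -0.0, 74.5]
contact_force: [0.4, 0.2, 0.1]
opening: 0.0727
grip_force: 0.0
```

Request:
play_rows --plan '[[[0, 0, 0, 0, 0, 0, 0.7], [0, 0, 0, 0, 0, 0, 0.6], [0, 0, 0, 0, 0, 0, 0.4], [0, 0, 0, 0, 0, 0, 0], [0, 0, 0, 0, 0, 0, 0], [0, 0, 0, 0, 0, 0, 0]]]'

```text
time: 31.42
eef_pos: [0.5944, 0.192, 0.0052]
tool_rot: [180.0, -0.0, 74.5]
contact_force: [-1.4, 0.6, 5.6]
opening: 0.0585
grip_force: 64.9
```

Request:
play_rows --plan '[[[0, 0, -0.1, 0, 0, 0, 0], [0, 0, -0.3, 0, 0, 0, 0], [0, 0, -0.4, 0, 0, 0, 0], [0, 0, -0.4, 0, 0, 0, 0], [0, 0, -0.1, 0, 0, 0, 0], [0.02, -0.4, 0, 0, 0, 0, 0], [0, -0.6, 0, 0, 0, 0, 0], [0, -0.6, 0, 0, 0, 0, 0], [0, -0.6, 0, 0, 0, 0, 0], [0, -0.6, 0, 0, 0, 0, 0], [0, 0, 0, 0, 0, -0.019, 0], [0, 0, 0, 0, 0, 0, 0]]]'

```text
time: 32.92
eef_pos: [0.4592, 0.2304, 0.0695]
tool_rot: [180.0, -0.0, 77.9]
contact_force: [0.4, -0.3, -1.5]
opening: 0.0588
grip_force: 64.4
```

Run:
```python
from h import *
from plant import bot
s=bot.get_state();print(s["eef_pos"],s["tool_rot"],s["opening"],s["contact_force"])
c=bot.get_calibration("wrist");im=bot.get_image("wrist");sd=bot.get_image("side")
h=cv2.cvtColor(im,cv2.COLOR_RGB2HSV).astype(int)
m=((abs(h[...,0]-73)<9)&(h[...,1]>55)&(h[...,2]>50)).astype(np.uint8)
for b in blobs(m,300):print("green",b.min(0),b.max(0),rect(c,b,.006,True))
a=cv2.resize(im[120:440,180:460],(525,600),interpolation=2);b=cv2.resize(sd[240:390,280:350],(275,600),interpolation=2)
cv2.imwrite("pics/w10c.png",np.hstack([a,b])[:,:,::-1])
```

```text
[0.4592 0.2304 0.0695] [179.9894  -0.009   77.9402] 0.05877614822600305 [ 0.4151 -0.2553 -1.5164]
green [231 171] [408 259] (array([0.4641, 0.2534]), array([ 52.9895, 101.6955]), -12.135719299316406)
```

Request:
play_rows --plan '[[[0, 0, 0.3, 0, 0, 0, 0], [0, 0, 0.4, 0, 0, 0, 0], [0, 0, 0.3, 0, 0, 0, 0], [0, 0, 0.14, 0, 0, 0, 0], [0, 0, 0.04, 0, 0, 0, 0], [0, 0, 0.02, 0, 0, 0, 0], [0, 0, 0, 0, 0, 0, 0], [0, 0, 0, 0, 0, 0, 0]]]'

```text
time: 34.02
eef_pos: [0.4596, 0.2304, 0.0097]
tool_rot: [180.0, -0.0, 77.9]
contact_force: [-1.0, -0.2, -0.7]
opening: 0.0583
grip_force: 64.4
```

Request:
play_rows --plan '[[[0, 0, 0.02, 0, 0, 0, 0], [0, 0, 0.02, 0, 0, 0, 0], [0, 0, 0, 0, 0, 0, 0], [0, 0, 0, 0, 0, 0, 0]]]'

```text
time: 34.52
eef_pos: [0.4596, 0.2303, 0.0082]
tool_rot: [180.0, -0.0, 77.9]
contact_force: [-1.9, -1.4, 11.6]
opening: 0.0585
grip_force: 65.8
```

Contact is felt, so I release, rise and swing clear for a final look.

Request:
play_rows --plan '[[[0, 0, 0, 0, 0, 0, 0.8], [0, 0, 0, 0, 0, 0, 0.9], [0, 0, 0, 0, 0, 0, 1], [0, 0, 0, 0, 0, 0, 1], [0, 0, -0.2, 0, 0, 0, 1], [0, 0, -0.6, 0, 0, 0, 1], [0, 0, -0.8, 0, 0, 0, 1], [0, 0, -0.8, 0, 0, 0, 1], [0, 0, -0.8, 0, 0, 0, 1], [0, 0, -0.8, 0, 0, 0, 1], [0, 0, 0, 0, 0, 0, 1], [0, 0, 0, 0, 0, 0, 1]]]'

```text
time: 36.02
eef_pos: [0.459, 0.23, 0.2073]
tool_rot: [-180.0, 0.0, 77.9]
contact_force: [-0.6, -0.1, 0.1]
opening: 0.0854
grip_force: 0.0
```

Run:
```python
from h import *
from plant import bot
s=bot.get_state();print(s["eef_pos"],s["contact_force"])
c=bot.get_calibration("wrist");im=bot.get_image("wrist");sd=bot.get_image("side")
h=cv2.cvtColor(im,cv2.COLOR_RGB2HSV).astype(int)
m=((h[...,1]<60)&(h[...,2]>125)).astype(np.uint8)
for b in blobs(m,300):
    if 230<b.mean(0)[0]<400:print(b.min(0),b.max(0),rect(c,cv2.convexHull(b)[:,0],.028,True))
m=((abs(h[...,0]-73)<9)&(h[...,1]>55)&(h[...,2]>50)).astype(np.uint8)
for b in blobs(m,300):print("green",rect(c,b,.006,True))
a=cv2.resize(im[120:360,200:440],(400,400),interpolation=2);b=cv2.resize(sd[190:430,240:480],(400,400),interpolation=2)
cv2.imwrite("pics/w11c.png",np.hstack([a,b])[:,:,::-1])
```

```text
[0.459  0.23   0.2073] [-0.6037 -0.1038  0.1194]
[286 174] [356 244] (array([0.4599, 0.2297]), array([64.3871, 61.8239]), -12.062904357910156)
[341   0] [414  17] (array([0.5458, 0.3967]), array([16.636 , 64.3579]), -8.163856506347656)
green (array([0.459 , 0.2292]), array([102.8271, 102.7652]), -12.130867004394531)
```

View pics/w11c.png

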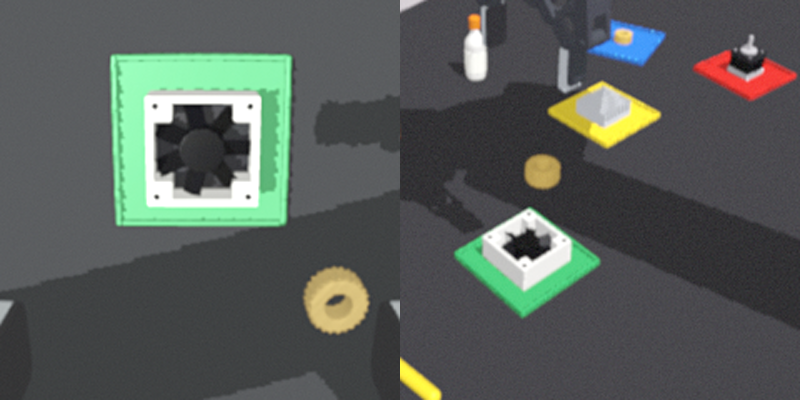

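The fan is centred and squared in the green tray, at crop (203,150). In the side view on the right the heatsink (603,105), motor (745,60) and wheel (623,37) lie upright in their trays, and the glue is untouched. I hand in.

```bash
python3 -c "
from plant import bot
print(bot.hand_in())"
```

```text
the job is handed in; nothing more can be done
None
```

The wheel, motor, heatsink and fan were placed in that order in the blue, red, yellow and green trays; the last views showed all four upright and near the middle, and the job was handed in at about 36 s, with no verdict returned.

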